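# Return the red punch from the stand to the rack

## Robot

A 7-joint arm with a two-finger parallel gripper is mounted at the origin on the work surface. World frame = base frame: x ahead of the robot, y to its left, z up, the work surface at z = 0. Lengths are in m, angles in rad, forces in N, time in s.
With the tool pointing down it reaches from about 0.35 to 0.9 m from the base axis. Payload 8.1 kg.
Tool frame: the origin (TCP) lies at the centre of the arm's flange, where the gripper is bolted on; the fingertips stand 178 mm ahead of it and the grasp point (between the pads) lies 159 mm ahead of it; x points along the fingers, z is the direction in which the jaws open and shut, and the axes are right-handed (so a half turn about x gives the same grasp; the last joint's range is limited). The gripper opens to 92 mm and grips with 3 to 60 N. Pads are 19 mm wide; open, the fingers measure 130 mm over their backs; the gripper's body (75 mm by 190 mm) begins 47 mm behind the grasp point.
Start: joints at [1.184, 0.434, 0.025, 1.573, -0.012, 1.134, -0.075], TCP at [0.175, -0.6, 0.405] pointing down, gripper open.
Joint ranges: [-2.62, 2.62], [-0.44, 2.09], [-1.27, 1.32], [0.08, 2.57], [-1.32, 4.46], [0.12, 2], [-2.74, 2.74]. Speed limits (rad/s): [2.22, 2.22, 3.01, 3.01, 3.14, 3.14, 3.14].

## Interface

Orientations are given as a rotation vector (axis times angle).
In Python, from cell import arm, get_image, search_frame, pinpoint gives the robot as it stands.
- The arm moves only by the tool arm_command, never from a script. Its argument "motion" is a list of rows, each a list of 7 numbers: the finger opening in mm, from 0 to 91.8, then the shift along the tool's x, y, z in mm, then the turn, a rotation vector about the tool's x, y, z in degrees. In form: [[fingers, x, y, z, ax, ay, az], ...]. A call has 1 to 5 rows; each row shifts and turns the commanded pose from where the row before left it, along the tool's axes as they then stand; what a row does not reach is not made up. A row lasts 1/8 s, in which the tool goes at most 62.5 mm and 10.7 degrees, less where a joint would pass 70% of its speed; a pose out of reach is approached as far as the arm can. A call with a gripper value outside its range is refused whole. The fingers move at their own pace and stop on an object; "newtons" is the grip in N (left out, the last holds). Time passes only in rows, so rows that do not move let the fingers close. It gives the time, the measured TCP pose, the force and the opening at its end, in the units of the state.
- arm.observe(): the state, without advancing time (a new reading comes with each control period).
- get_image(name): name is "scene" or "top" or "wrist"; returns a dict with "frame" (420x560x3 uint8, red, green, blue), "range_z" (420x560 float32, m along the optical axis (not along the pixel's ray), 0 where there is no reading), "K" (3x3 intrinsics, pixels), "origin" and "rotation" of the camera in the world; the wrist camera has in their place "tool_from_camera" (4x4, takes a point from camera to tool coordinates, whose origin is the TCP and whose axes are the tool frame's). Camera axes: x right, y down, z forward; pixel columns grow to the right and rows downward; lengths in m; the calibration is good to about 2 mm. The wrist camera is an equidistant fisheye: a pixel r from the principal point sees the ray r / f radians off the axis. A picture is of the moment at which its call begins: read the wrist's pose just before it.
- arm.sign_off(): hands the job in, once; it reports no verdict.
Trained networks look in the newest picture that a camera, given by its name, has taken for a name from the list of things; names that differ only in an ending like _2 or _b are one class to them, and where a whole thing is asked for, a point or a joint stands for the part that bears it (a point fixed in the world has none). Each returns a list of dicts, best first, with "p" (0 to 1); they miss things now and then, are a little off and sometimes report something else, mostly with a low value. They report only what shows in the picture. A call takes as long as a camera call.
- search_frame(camera, target): "point" ([x, y, z] in m, in world coordinates, good to about 4 mm: the middle of the surface that is visible of it).
- pinpoint(camera, target): "point" ([x, y, z] in m, in world coordinates, good to about 4 mm: a listed point, or the origin of a listed thing).
The state is a dict: "clock": time; "joints": joint angles; "dq": joint speeds; "joint_efforts": joint torques, N m; "position": TCP position; "ee_rot": TCP orientation; "force": force on the tool from outside, world axes, zero at the start; "ft_torque": the same for the moment, N m; "width": opening from 0.0 (shut) to 1.0 (fully open).
Only numpy, scipy, OpenCV 4.12 (cv2) and the standard library are available. Lean on these libraries where they do the work, as an engineer would, in place of code of your own. Each camera call takes 0.05 s, during which the arm holds its last target. There are 200 camera calls.

## Task

Pull the red-headed punch straight up out of its tube in the stand, lay it on the sloping brass rest with its red head uppermost and let go of it. Then take it again across the middle, carry it level to the wooden rack and set it gently into the empty notch between the two other punches, with its red head on the same side as theirs and its ends about in line with theirs. Leave all the other tools and things where they are.

Things in the scene. Friction and masses are not known exactly. Their poses are not given: they have to be found in the camera images.
- punch: The leather punch to move: a round steel rod 180 mm long, 16 mm in diameter, with a dark tip (last 24 mm, 12 mm in diameter) and a red head end (46 mm long). 0.1 to 0.2 kg. Origin on the axis at mid length; z runs along the axis to the red head. Starts standing loosely, tip down, in any one of the stand's three tubes, 109 mm of it above the rim; it may lean a few degrees.
- stand: Fixed tool stand: wooden foot 90 x 230 x 8 mm, three aluminium tubes at y = -80, 0, +80 mm, outer diameter 34 mm, bore 28 mm, floor at z = 12 mm, rim at z = 83 mm. Origin at the centre of the foot's underside; z up. The other tubes hold a blue-headed punch (same size) and a brush up to z = 184 mm.
- rest: Fixed sloping rest: wooden base 190 x 90 x 12 mm with two brass V notches and a foot stop that hold one punch at 45 degrees. Origin at the centre of the base's underside, z up. High end towards its -x, low end towards its +x: a punch lying in it, red head high, has its z along (-0.707, 0, 0.707) in this frame.
- rack: Fixed level rack: wooden board 150 x 200 x 10 mm, two brass-notched rails across it at x = -50 and +50 mm (12 mm thick), V notches at y = -70, 0, +70 mm. Origin at the centre of the board's underside; z up. Punches lie along its x. The outer notches hold punches with a yellow and a green head, mid length at x = 0, heads towards -x.
- punch_head (a point): Centre of the flat top face of the red punch's red head end, 90 mm from its origin along its z.
- blue_punch: Blue-headed punch, same shape as the red one, standing in another tube of the stand; origin at mid length. To be left alone.
- brush: Wooden brush 172 mm long, 17 mm ferrule, standing in another tube of the stand, bristles up; origin at its lower end. To be left alone.
- rack_punch_a: Yellow-headed punch, same shape as the red one, lying in an outer notch of the rack, on either side; origin at mid length, z towards its head. To be left alone.
- rack_punch_b: Green-headed punch, same shape as the red one, lying in an outer notch of the rack, on either side; origin at mid length, z towards its head. To be left alone.
- glue_jar: Amber glass jar with a black cap, 66 mm in diameter, 85 mm high, beyond the rest; origin at its underside. To be left alone.
- thread: Blue thread spool, 56 mm in diameter, 62 mm high, beyond the rest; origin at its underside. To be left alone.
- tape: Roll of brown tape lying flat, 90 mm in diameter, 22 mm high, beyond the rest; origin at its underside. To be left alone.
- rest_mid (a point): Where the punch's mid length comes when it lies in the rest, tip against the stop plate (90 mm down the slope from here): (0, 0, 105 mm) in the rest's frame, axes as the rest. The V notches (90 degrees, 12 mm thick, mouth 42 mm, rims 10 mm above the punch's axis) stand 50 mm down and 35 mm up the slope from here; in between, 73 mm are free, only the base below.
- rack_place (a point): The empty place: where the red punch's mid length belongs, (0, 0, 45 mm) in the rack's frame, axes as the rack. Its two 90 degree V notches, 50 mm either way along x, have a mouth of 36 mm and rims 7 mm above the punch's axis. Between the rails 88 mm are free, and 35 mm from the punch's axis down to the board.

How it is judged:
By the outcome, as a careful person would: the job done as asked, in the order asked, and still so for the second after the job is handed in, with the robot touching nothing.
It also fails if it takes over 72 s, if anything falls off the work surface, if the arm or the gripper's body presses on something with over 40 N, if the wrist force passes 120 N, or if a joint passes its speed limit or range.

## Working session

There is one attempt and no reset: what is moved stays moved. The work goes in short steps, Python scripts to look and compute and a tool call to move; the robot and the scene stay as the last step left them, time stands still between calls to the robot, and variables do not carry over. Pictures are saved under pics/ and viewed, about 8 in all and at most 12, crops included, and the job is handed in when it is done.

Besides the shell and the picture viewer there is one more tool, called after "Request:" in YAML: its name, and indented under it one key for each argument. arm_command: Moves the arm, as the interface text tells. Its arguments: {"type":"object","properties":{"motion":{"type":"array"},"newtons":{"type":"number"}},"required":["motion"]}

```bash
ls; mkdir -p pics
cat > h.py <<'E'
import numpy as np, cv2
from scipy.spatial.transform import Rotation as R
from cell import arm, get_image, search_frame, pinpoint
def cloud(im):
    K=im["K"];z=im["range_z"];h,w=z.shape
    u,v=np.meshgrid(np.arange(w),np.arange(h))
    P=np.stack([(u-K[0,2])/K[0,0]*z,(v-K[1,2])/K[1,1]*z,z],-1)
    P=P@np.array(im["rotation"]).T+np.array(im["origin"]); P[z==0]=np.nan
    return P
def save(n,im): cv2.imwrite("pics/"+n+".png",im["frame"][...,::-1])
E
python3 - <<'E'
from h import *
np.set_printoptions(precision=4,suppress=True)
print(arm.observe())
for c in("top","scene"):
    im=get_image(c);save(c+"0",im);print(c,im["origin"],im["K"][0])
    np.savez("/tmp/"+c,P=cloud(im),f=im["frame"])
    for t in["punch","punch_head","stand","rest","rack","rest_mid","rack_place","blue_punch","brush","rack_punch_a","rack_punch_b"]:
        print(t,[(np.round(d["point"],4),round(d["p"],2)) for d in pinpoint(c,t)[:2]])
E
```

```text
pics
{'clock': 0.0, 'joints': array([ 1.1844,  0.4352,  0.025 ,  1.5741, -0.0116,  1.134 , -0.0751]), 'dq': array([-0.001 ,  0.0006,  0.0003, -0.0002, -0.0011, -0.0004, -0.0007]), 'joint_efforts': array([ -0.0015, -66.7851,   0.9845, -31.446 ,  -0.0607,   0.0428,
         0.0001]), 'position': array([ 0.1749, -0.5998,  0.4039]), 'ee_rot': array([ 0.9986,  1.3316, -0.9972]), 'force': array([0.3835, 0.6092, 0.3731]), 'ft_torque': array([ 0.0091,  0.0021, -0.0656]), 'width': 1.0019715217571112}
top [ 0.3559 -0.0249  1.1834] [545.0121   0.     279.2059]Traceback (most recent call last):
  File "<stdin>", line 6, in <module>
  File "h.py", line 8, in cloud
    P=P@np.array(im["rotation"]).T+np.array(im["origin"]); P[z==0]=np.nan
      ~~~~~~~~~~~~~~~~~~~~~~~~~~~~^~~~~~~~~~~~~~~~~~~~~~~
ValueError: operands could not be broadcast together with shapes (420,560) (3,)
```

```bash
sed -i 's/np.array(im\["rotation"\]).T/R.from_rotvec(im["rotation"]).as_matrix().T/' h.py
python3 - <<'E'
from h import *
np.set_printoptions(precision=4,suppress=True)
for c in("top","scene"):
    im=get_image(c);save(c+"0",im);print(c,im["origin"],im["rotation"])
    np.savez("/tmp/"+c,P=cloud(im),f=im["frame"])
    for t in["punch","punch_head","stand","rest","rack","rest_mid","rack_place","rack_punch_a"]:
        print(t,[(np.round(d["point"],4),round(d["p"],2)) for d in pinpoint(c,t)[:2]])
E
```

```text
top [ 0.3559 -0.0249  1.1834] [-2.1468  2.0592 -0.2185]
punch [(array([0.5508, 0.2395, 0.0994]), 0.5), (array([0.4697, 0.2516, 0.0123]), 0.45)]
punch_head [(array([0.5515, 0.2352, 0.1919]), 0.63), (array([0.3958, 0.2704, 0.102 ]), 0.41)]
stand [(array([0.4684, 0.2571, 0.0029]), 0.73)]
rest [(array([ 0.5809,  0.0211, -0.0014]), 0.63), (array([ 0.7531, -0.0125, -0.0026]), 0.16)]
rack [(array([ 0.5318, -0.2541, -0.0013]), 0.83)]
rest_mid [(array([0.572 , 0.0176, 0.103 ]), 0.96)]
rack_place [(array([ 0.5328, -0.254 ,  0.0426]), 0.69)]
rack_punch_a [(array([ 0.4645, -0.2437,  0.0432]), 0.75), (array([ 0.6052, -0.2647,  0.0466]), 0.61)]
scene [0.9244 0.6231 0.6047] [-0.649  -2.4768  1.3696]
punch [(array([0.5537, 0.2355, 0.1019]), 0.77)]
punch_head [(array([0.5535, 0.2346, 0.1878]), 0.63)]
stand [(array([0.4727, 0.2517, 0.0013]), 0.57)]
rest [(array([0.5807, 0.0169, 0.    ]), 0.62)]
rack [(array([ 0.5381, -0.2559, -0.0021]), 0.74)]
rest_mid [(array([0.5754, 0.022 , 0.1059]), 0.6), (array([ 0.6022, -0.2632,  0.0467]), 0.32)]
rack_place [(array([ 0.5347, -0.2573,  0.0479]), 0.66), (array([ 0.7531, -0.0117,  0.0033]), 0.27)]
rack_punch_a [(array([ 0.4673, -0.2494,  0.045 ]), 0.64), (array([ 0.6035, -0.2625,  0.0493]), 0.56)]
```

View pics/top0.png

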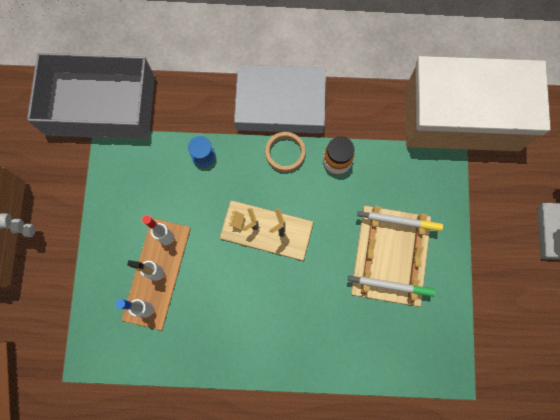

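View pics/scene0.png

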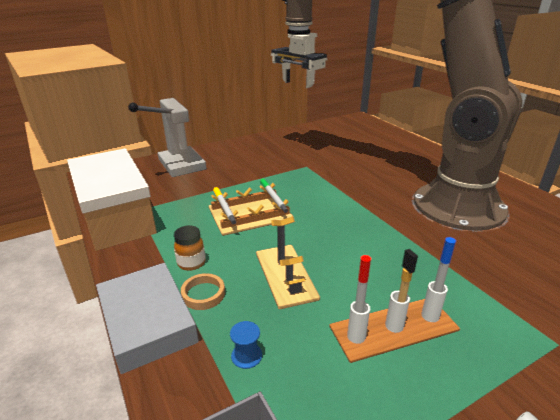

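Run:
```python
from h import *
np.set_printoptions(precision=4,suppress=True)
D=np.load("/tmp/top.npz");P=D["P"];f=D["f"]
for n,c,z0,z1 in(("stand",(.47,.255),.005,.012),("rest",(.58,.02),.008,.017),("rack",(.535,-.255),.006,.016)):
    m=(np.hypot(P[...,0]-c[0],P[...,1]-c[1])<.14)&(P[...,2]>z0)&(P[...,2]<z1)
    m=cv2.morphologyEx(m.astype(np.uint8),cv2.MORPH_OPEN,np.ones((3,3)))
    k,l,s,_=cv2.connectedComponentsWithStats(m); m=l==1+np.argmax(s[1:,4])
    q=P[m]; r=cv2.minAreaRect(q[:,:2].astype(np.float32)*1000); print(n,len(q),np.median(q[:,2]),r)
# mat height
print("mat",np.nanmedian(P[330:370,200:300,2]))
def axis(q):
    c=q.mean(0);u=np.linalg.svd(q-c,full_matrices=False)[2][0];return c,u
for cam in("top","scene"):
    D=np.load(f"/tmp/{cam}.npz");P=D["P"];hsv=cv2.cvtColor(D["f"],cv2.COLOR_RGB2HSV)
    H,S,V=hsv[...,0],hsv[...,1],hsv[...,2]
    m=((H<6)|(H>174))&(S>170)&(V>90)&(np.hypot(P[...,0]-.55,P[...,1]-.237)<.05)
    q=P[m];print(cam,"red",len(q),q.mean(0),q.min(0),q.max(0),axis(q)[1])
    m2=(np.hypot(P[...,0]-.55,P[...,1]-.237)<.04)&(P[...,2]>.09)
    q=P[m2]
    for a in np.arange(.09,.2,.015):
        s=q[(q[:,2]>=a)&(q[:,2]<a+.015)]
        if len(s):print(round(a,3),len(s),s.mean(0))
    for nm,h0,h1 in(("yellow",18,32),("green",50,75)):
        m=(H>h0)&(H<h1)&(S>150)&(P[...,2]>.035)&(P[...,2]<.07)&(P[...,1]<-.2)&(P[...,1]>-.42)
        if m.sum():print(nm,m.sum(),np.median(P[m],0),P[m].min(0),P[m].max(0))
```

```text
stand 224 0.007342455657044944 ((521.6680297851562, 241.08995056152344), (31.836097717285156, 84.93159484863281), 22.491519927978516)
rest 1933 0.01093631218374802 ((578.3826293945312, 17.618682861328125), (189.12493896484375, 89.58583068847656), 77.67235565185547)
rack 1345 0.00899118806641419 ((540.760009765625, -259.8586730957031), (84.51903533935547, 126.59058380126953), 83.42638397216797)
mat -0.00021169327603187682
top red 86 [0.5519 0.2328 0.1815] [0.5463 0.227  0.1506] [0.561  0.242  0.1944] [-0.1096 -0.1185 -0.9869]
0.09 17 [0.5515 0.2305 0.0972]
0.105 16 [0.5503 0.2309 0.1134]
0.12 21 [0.5515 0.2308 0.1279]
0.135 14 [0.5514 0.231  0.1419]
0.15 23 [0.551  0.2311 0.1569]
0.165 20 [0.5524 0.2302 0.1721]
0.18 76 [0.554  0.2347 0.1899]
yellow 153 [ 0.593  -0.3302  0.05  ] [ 0.4465 -0.3534  0.0384] [ 0.6067 -0.2892  0.0572]
green 74 [ 0.4532 -0.3175  0.0502] [ 0.4474 -0.334   0.0455] [ 0.4628 -0.2933  0.0551]
scene red 243 [0.5583 0.2409 0.1743] [0.5459 0.2294 0.1466] [0.5651 0.2459 0.1934] [ 0.0905  0.1039 -0.9905]
0.09 62 [0.5592 0.2412 0.0979]
0.105 63 [0.5592 0.2409 0.1132]
0.12 63 [0.559  0.2414 0.1282]
0.135 63 [0.5592 0.2412 0.1426]
0.15 71 [0.5593 0.2414 0.1574]
0.165 78 [0.5594 0.241  0.1725]
0.18 113 [0.5571 0.2389 0.1887]
yellow 154 [ 0.5856 -0.3027  0.0482] [ 0.4405 -0.3555  0.0351] [ 0.6317 -0.2004  0.0534]
green 42 [ 0.4612 -0.3155  0.0507] [ 0.4508 -0.3368  0.0447] [ 0.4663 -0.2945  0.0542]
```

```bash
cat >> h.py <<'E'
np.set_printoptions(precision=4,suppress=True)
REST=np.array([.577,.018,.105]);a=np.array([.2135,.977,0]);k=np.array([0,0,1.])
J=np.array([.977,-.2135,0])
def frame(x,z):
    x=np.array(x,float);x/=np.linalg.norm(x);z=np.array(z,float);z-=x*(x@z);z/=np.linalg.norm(z)
    return np.stack([x,np.cross(z,x),z],1)
def plan(gp,x,z,off=159):
    """one relative move from the measured pose to grasp point gp, tool x, jaw z (nearer of the half turns)"""
    s=arm.observe();p=np.array(s["position"]);M=R.from_rotvec(s["ee_rot"]).as_matrix()
    T=min((frame(x,z),frame(x,-np.array(z))),key=lambda T:np.linalg.norm(R.from_matrix(M.T@T).as_rotvec()))
    t=np.array(gp)-off/1000*T[:,0]
    rv=np.degrees(R.from_matrix(M.T@T).as_rotvec());d=M.T@(t-p)*1000
    print("clock",s["clock"],"gp now",p+.159*M[:,0],"shift",d.round(1),"turn",rv.round(2),"norm",np.linalg.norm(d).round(),np.linalg.norm(rv).round(1))
    return M
E
python3 - <<'E'
from h import *
M=plan([.555,.236,.28],[0,0,-1],[.2,.98,0]);print(M)
plan([.555,.236,.28],[0,0,-1],[.98,-.2,0])
E
```

```text
clock 0.95 gp now [ 0.175  -0.6     0.2457] shift [ -34.3  598.8 -696.2] turn [27.79  0.    0.  ] norm 919.0 27.8
[[-0.      0.96    0.2799]
 [-0.      0.2799 -0.96  ]
 [-1.     -0.      0.    ]]
clock 0.95 gp now [ 0.175  -0.6     0.2457] shift [ -34.3  598.8 -696.2] turn [-62.21   0.     0.  ] norm 919.0 62.2
```

Request:
arm_command:
  motion:
    - [60,-7,0,0,-10.4,0,0]
    - [60,-7,0,0,-10.4,0,0]
    - [60,-7,0,0,-10.4,0,0]
    - [60,-7,0,0,-10.4,0,0]
    - [60,-7,0,0,-10.4,0,0]

```text
clock: 1.58
position: [0.1749, -0.6, 0.44]
ee_rot: [0.293, 1.551, -0.293]
force: [0.8, -0.6, -0.3]
width: 0.654
```

Run:
```python
from h import *
plan([.555,.236,.28],[0,0,-1],J)
```

```text
clock 1.575 gp now [ 0.1749 -0.6     0.281 ] shift [  0.9 917.1  48.7] turn [-9.08 -0.    0.01] norm 918.0 9.1
```

Request:
arm_command:
  motion:
    - [50,0,57,3,0,0,0]
    - [50,0,57,3,0,0,0]
    - [50,0,57,3,0,0,0]
    - [50,0,57,3,0,0,0]
    - [50,0,57,3,0,0,0]

```text
clock: 2.2
position: [0.295, -0.3391, 0.44]
ee_rot: [0.297, 1.55, -0.298]
force: [0.6, -0.2, 1.1]
width: 0.547
```

Request:
arm_command:
  motion:
    - [50,0,57,3,0,0,0]
    - [50,0,57,3,0,0,0]
    - [50,0,57,3,0,0,0]
    - [50,0,57,3,0,0,0]
    - [50,0,57,3,0,0,0]

```text
clock: 2.82
position: [0.4144, -0.08, 0.4401]
ee_rot: [0.298, 1.549, -0.298]
force: [1.3, -0.4, -0.7]
width: 0.547
```

Run:
```python
from h import *
plan([.555,.236,.28],[0,0,-1],J); print(arm.observe()["joints"])
```

```text
clock 2.825 gp now [ 0.4146 -0.0801  0.2811] shift [  1.  345.6  13.4] turn [-9.44  0.07  0.02] norm 346.0 9.4
[ 0.6171  0.1181 -0.5994  1.9403  0.0753  1.1037 -0.3929]
```

Request:
arm_command:
  motion:
    - [50,0,57,2,0,0,0]
    - [50,0,57,2,0,0,0]
    - [50,0,57,2,0,0,0]
    - [50,0,57,2,0,0,0]
    - [50,0,57,2,0,0,0]

```text
clock: 3.45
position: [0.5296, 0.1808, 0.4397]
ee_rot: [0.298, 1.55, -0.299]
force: [0.2, -0.8, 0.0]
width: 0.542
```

Request:
arm_command:
  motion:
    - [50,0,55,2,0,0,0]
    - [50,0,0,0,-9,0,0]
    - [50,0,0,0,0,0,0]

```text
clock: 3.82
position: [0.5512, 0.2301, 0.4393]
ee_rot: [0.174, 1.565, -0.175]
force: [0.6, -0.7, -0.0]
width: 0.545
```

Run:
```python
from h import *
plan([.555,.236,.172],[0,0,-1],J); print(arm.observe()["joints"])
im=get_image("wrist");save("w1",im)
```

```text
clock 3.825 gp now [0.551  0.2301 0.2803] shift [108.3   6.6   2.5] turn [-0.4  -0.05  0.01] norm 108.0 0.4
[ 0.0142  0.4653 -0.7355  1.5485  0.3219  1.2533 -0.9919]
```

View pics/w1.png

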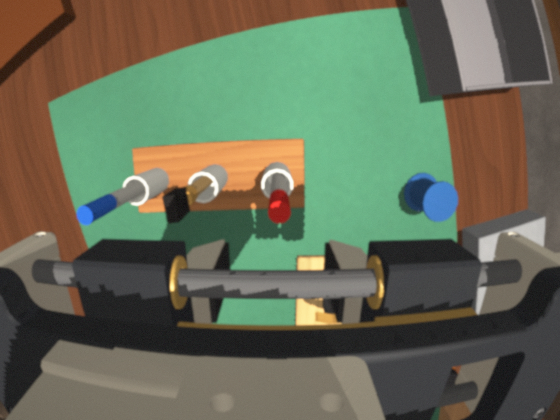

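```bash
cat >> h.py <<'E'
def wcloud(s,im):
    """fisheye wrist cloud in world"""
    K=im["K"];z=im["range_z"];h,w=z.shape
    u,v=np.meshgrid(np.arange(w),np.arange(h));x=(u-K[0,2])/K[0,0];y=(v-K[1,2])/K[1,1]
    th=np.hypot(x,y);g=np.tan(np.minimum(th,1.5))/np.maximum(th,1e-9)
    C=np.stack([x*g*z,y*g*z,z],-1);C[z==0]=np.nan
    T=np.array(im["tool_from_camera"]);C=C@T[:3,:3].T+T[:3,3]
    return C@R.from_rotvec(s["ee_rot"]).as_matrix().T+np.array(s["position"])
E
python3 - <<'E'
from h import *
s=arm.observe();im=get_image("wrist");P=wcloud(s,im)
hsv=cv2.cvtColor(im["frame"],cv2.COLOR_RGB2HSV);H,S,V=[hsv[...,i] for i in range(3)]
m=((H<6)|(H>174))&(S>170)&(V>90)&(np.hypot(P[...,0]-.55,P[...,1]-.237)<.05)
q=P[m];t=q[q[:,2]>np.percentile(q[:,2],98)-.004];print(len(q),len(t),t.mean(0),t.min(0),t.max(0),q.min(0),q.max(0))
for a0 in np.arange(.1,.19,.015):
    b=(np.hypot(P[...,0]-.55,P[...,1]-.237)<.03)&(P[...,2]>a0)&(P[...,2]<a0+.015);print(a0,b.sum(),P[b].mean(0))
plan([.555,.236,.172],[0,0,-1],J)
E
```

```text
564 400 [0.5534 0.237  0.1918] [0.5454 0.2287 0.1895] [0.5614 0.2447 0.1935] [0.5454 0.2287 0.1512] [0.5614 0.2451 0.1935]
0.1 39 [0.5539 0.2421 0.1081]
0.115 46 [0.5545 0.2421 0.123 ]
0.13 49 [0.5543 0.2424 0.1376]
0.14500000000000002 56 [0.5543 0.2424 0.1533]
0.16 68 [0.5545 0.2427 0.1675]
0.175 78 [0.5544 0.2431 0.1834]
clock 3.925 gp now [0.5512 0.2288 0.2806] shift [108.6   7.9   2. ] turn [-0.67  0.    0.03] norm 109.0 0.7
```

Request:
arm_command:
  motion:
    - [50,0,8,1,-0.5,0,0]
    - [50,35,0,0,0,0,0]
    - [50,35,0,0,0,0,0]
    - [50,30,0,0,0,0,0]
    - [50,8,0,0,0,0,0]

```text
clock: 4.55
position: [0.5536, 0.2366, 0.3302]
ee_rot: [0.168, 1.566, -0.17]
force: [-0.0, -0.1, 0.4]
width: 0.545
```

Run:
```python
from h import *
plan([.554,.2368,.172],[0,0,-1],J)
```

```text
clock 4.55 gp now [0.5533 0.2364 0.1712] shift [-0.8  0.2  0.3] turn [ 0.   -0.11  0.11] norm 1.0 0.2
```

Close the fingers.

Request:
arm_command:
  motion:
    - [0,0,0,0,0,0,0]
    - [0,0,0,0,0,0,0]
    - [0,0,0,0,0,0,0]
    - [0,0,0,0,0,0,0]
    - [0,0,0,0,0,0,0]
  newtons: 25

```text
clock: 5.18
position: [0.554, 0.2374, 0.3324]
ee_rot: [0.168, 1.563, -0.167]
force: [0.2, 0.3, 3.6]
width: 0.17
```

Request:
arm_command:
  motion:
    - [0,-10,0,0,0,0,0]
    - [0,-25,0,0,0,0,0]
    - [0,-30,0,0,0,0,0]
    - [0,-30,0,0,0,0,0]
    - [0,-30,0,0,0,0,0]

```text
clock: 5.8
position: [0.5536, 0.2372, 0.458]
ee_rot: [0.167, 1.565, -0.168]
force: [1.4, -0.0, -1.2]
width: 0.169
```

Run:
```python
from h import *
print(arm.observe()["joints"],arm.observe()["width"])
pz=(-a+k)*.7071; n=(a+k)*.7071
plan(REST+.07*pz+.06*n,-pz,J)
```

```text
[ 0.003   0.4616 -0.7399  1.507   0.317   1.2966 -0.9844] 0.16857333561492954
clock 5.8 gp now [0.5535 0.2371 0.299 ] shift [ 148.7 -328.7   69.2] turn [ 0.08 -0.06 45.01] norm 367.0 45.0
```

Request:
arm_command:
  motion:
    - [0,-10,-54,11,0,0,0]
    - [0,-10,-54,12,0,0,0]
    - [0,-10,-54,11,0,0,0]
    - [0,-10,-54,12,0,0,0]
    - [0,0,-54,11,0,0,0]

```text
clock: 6.42
position: [0.552, -0.0403, 0.498]
ee_rot: [0.168, 1.563, -0.168]
force: [1.2, 0.5, -1.7]
width: 0.166
```

Request:
arm_command:
  motion:
    - [0,0,-40,8,0,0,0]
    - [0,0,-19,4,0,0,8]
    - [0,0,0,0,0,0,10]
    - [0,0,0,0,0,0,10]
    - [0,0,0,0,0,0,10]

```text
clock: 7.05
position: [0.5513, -0.099, 0.4974]
ee_rot: [0.675, 1.43, 0.357]
force: [-0.3, 0.5, -2.7]
width: 0.168
```

Run:
```python
from h import *
print(arm.observe()["joints"],arm.observe()["width"])
pz=(-a+k)*.7071; n=(a+k)*.7071
plan(REST+.071*pz+.06*n,-pz,J)
```

```text
[ 0.9096  0.4409 -0.881   1.5865 -0.3524  1.1961 -0.0009] 0.16774355931757925
clock 7.05 gp now [ 0.5723 -0.0028  0.3726] shift [ 146.8 -116.4   -0.1] turn [ 0.1  -0.    6.72] norm 187.0 6.7
```

Request:
arm_command:
  motion:
    - [0,0,0,0,0,0,6.7]
    - [0,33,-33,0,0,0,0]
    - [0,33,-33,0,0,0,0]
    - [0,33,-33,0,0,0,0]
    - [0,30,-30,0,0,0,0]

```text
clock: 7.68
position: [0.5511, -0.1002, 0.313]
ee_rot: [0.757, 1.396, 0.443]
force: [0.7, 0.1, -1.2]
width: 0.168
```

Run:
```python
from h import *
print(arm.observe()["joints"],arm.observe()["width"])
pz=(-a+k)*.7071; n=(a+k)*.7071
plan(REST+.071*pz+.06*n,-pz,J)
plan(REST+.071*pz+.00*n,-pz,J)
ims=[]
for c in("top","scene"):
    im=get_image(c);np.savez("/tmp/"+c+"1",P=cloud(im),f=im["frame"])
    x,y=(200,170) if c=="top" else (210,150)
    ims.append(cv2.resize(im["frame"][y:y+150,x:x+130],None,fx=3,fy=3,interpolation=cv2.INTER_CUBIC))
    for t in("punch","punch_head"):print(c,t,[(np.round(d["point"],4),round(d["p"],2)) for d in pinpoint(c,t)[:2]])
cv2.imwrite("pics/h1.png",np.hstack(ims)[...,::-1])
```

```text
[ 0.9093  0.6782 -0.8682  1.8133 -0.3764  0.8491  0.2116] 0.16771438388482854
clock 7.675 gp now [0.5748 0.0091 0.1999] shift [ 2.6 -1.5  0.1] turn [ 0.07 -0.05  0.33] norm 3.0 0.3
clock 7.675 gp now [0.5748 0.0091 0.1999] shift [  3.  -61.5   0. ] turn [ 0.07 -0.05  0.33] norm 62.0 0.3
top punch [(array([0.5801, 0.058 , 0.1485]), 0.92)]
top punch_head [(array([ 0.567 , -0.0016,  0.2146]), 0.64)]
scene punch [(array([0.5835, 0.0573, 0.1489]), 0.58)]
scene punch_head [(array([ 0.568 , -0.0068,  0.2115]), 0.63), (array([0.4753, 0.2558, 0.0026]), 0.2)]
```

View pics/h1.png

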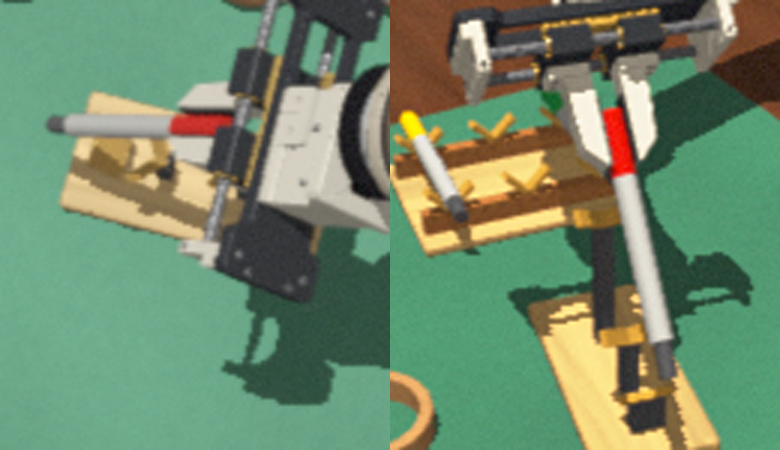

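Run:
```python
from h import *
pz=(-a+k)*.7071; n=(a+k)*.7071
B=np.stack([pz,J,n],1)
for cam in("top","scene"):
    D=np.load(f"/tmp/{cam}.npz")
    Q=(D["P"]-REST)@B
    m=(np.abs(Q[...,0])<70)&(np.hypot(Q[...,0],Q[...,1])<.09)&(D["P"][...,2]>.03)
    for nm,s0 in(("up",.035),("low",-.05)):
        w=m&(abs(Q[...,0]-s0)<.009)&(Q[...,2]>-.006)&(Q[...,2]<.013)&(abs(Q[...,1])<.03)
        q=Q[w]*1000;l=q[q[:,1]<0];r=q[q[:,1]>0]
        print(cam,nm,len(q),"lat",q[:,1].min(),q[:,1].max(),"n max",q[:,2].max())
        for g in(l,r):
            if len(g)>6:print("   fit lat=%.2f*n+%.1f"%tuple(np.polyfit(g[:,2],g[:,1],1)),len(g))
    D=np.load(f"/tmp/{cam}1.npz");P=D["P"];hsv=cv2.cvtColor(D["f"],cv2.COLOR_RGB2HSV)
    Q=(P-REST)@B*1000
    w=(abs(Q[...,1])<20)&(Q[...,2]>40)&(Q[...,2]<80)&(Q[...,0]>-62)&(Q[...,0]<40)
    org=get_image(cam)["origin"]
    for s in range(-60,40,20):
        q=Q[w&(Q[...,0]>=s)&(Q[...,0]<s+20)]
        if len(q)<6:continue
        v=(np.array(org)-REST)@B*1000-q.mean(0);v[0]=0;v/=np.linalg.norm(v)
        print(cam,s,len(q),"axis lat,n",(q.mean(0)-6.3*v)[1:],"lat range",q[:,1].min(),q[:,1].max())
```

```text
top up 109 lat -23.177210492831776 26.103495179766732 n max 10.285054128061525
   fit lat=-1.03*n+-12.3 49
   fit lat=1.01*n+15.5 60
top low 93 lat -22.735290757858905 26.788784611196288 n max 11.11160474279122
   fit lat=-0.98*n+-12.3 42
   fit lat=0.90*n+15.9 51
top -60 52 axis lat,n [ 0.0622 56.9152] lat range -7.706767700350344 5.861679405624489
top -40 50 axis lat,n [ 0.9945 57.5536] lat range -7.957426580257576 6.437323027432532
top -20 48 axis lat,n [ 0.6156 57.7432] lat range -7.532690053286574 6.634374554293135
top 0 51 axis lat,n [ 0.8359 57.864 ] lat range -7.627855872953445 6.983234829817693
top 20 58 axis lat,n [ 0.8955 57.9968] lat range -7.279840409741338 7.525031633648278
scene up 107 lat -22.917072608150704 26.234316088006835 n max 12.018516327158842
   fit lat=-0.99*n+-10.3 59
   fit lat=1.15*n+13.4 48
scene low 109 lat -22.554080380048415 26.31776709067253 n max 11.145692590667318
   fit lat=-1.03*n+-9.9 61
   fit lat=1.11*n+13.7 48
scene -60 84 axis lat,n [-0.833  58.9863] lat range -7.990600498581295 7.392075920957422
scene -40 83 axis lat,n [-0.8303 58.9407] lat range -8.07730987204516 7.37743948164489
scene -20 84 axis lat,n [-0.6494 59.1256] lat range -7.585704559522633 7.145540737193417
scene 0 82 axis lat,n [-0.7771 59.1108] lat range -7.810995406843701 8.322543706691711
scene 20 82 axis lat,n [-0.6445 59.3132] lat range -8.055166653343168 7.607114161771287
```

Request:
arm_command:
  motion:
    - [0,0,-10,1.7,0,0,0.3]
    - [0,0,-18,0,0,0,0]
    - [0,0,-18,0,0,0,0]
    - [0,0,-9,0,0,0,0]
    - [0,0,0,0,0,0,0]

```text
clock: 8.7
position: [0.5445, -0.139, 0.2746]
ee_rot: [0.763, 1.395, 0.447]
force: [0.3, 0.3, -0.9]
width: 0.175
```

```bash
sed -i 's/^REST=.*k=/REST=np.array([.5787,.0176,.1035]);a=np.array([.2135,.977,0]);k=/' h.py
python3 - <<'E'
from h import *
print(arm.observe()["force"])
pz=(-a+k)*.7071; n=(a+k)*.7071;B=np.stack([pz,J,n],1)
M=plan(REST+.075*pz,-pz,J)
for cam in("top","scene"):
    im=get_image(cam);Q=(cloud(im)-REST)@B*1000
    w=(abs(Q[...,1])<14)&(Q[...,2]>-2)&(Q[...,2]<20)
    for s in(-35,0,20):
        q=Q[w&(Q[...,0]>=s)&(Q[...,0]<s+8)]
        if len(q)<6:continue
        v=(np.array(im["origin"])-REST)@B*1000-q.mean(0);v[0]=0;v/=np.linalg.norm(v)
        print(cam,s,len(q),"axis lat,n",(q.mean(0)-6.3*v)[1:])
E
```

```text
[ 0.2723  0.3458 -0.8713]
clock 8.7 gp now [ 0.5683 -0.0291  0.1622] shift [ 0.3 -7.6  0. ] turn [-0.05 -0.06 -0.02] norm 8.0 0.1
top -35 18 axis lat,n [0.6723 5.3668]
top 0 20 axis lat,n [0.3748 5.3847]
top 20 24 axis lat,n [1.374  5.0416]
scene -35 29 axis lat,n [0.3567 6.9847]
scene 0 27 axis lat,n [0.8573 7.5259]
scene 20 28 axis lat,n [0.5717 7.1609]
```

Request:
arm_command:
  motion:
    - [0,0,-2,0,0,0,0]
    - [0,0,-2,0,0,0,0]
    - [0,0,-1,0,0,0,0]
    - [0,0,0,0,0,0,0]

```text
clock: 9.3
position: [0.544, -0.1417, 0.2719]
ee_rot: [0.761, 1.394, 0.448]
force: [-0.4, -0.4, -1.3]
width: 0.168
```

Request:
arm_command:
  motion:
    - [0,0,-1,0,0,0,0]
    - [0,0,0,0,0,0,0]

```text
clock: 9.55
position: [0.5438, -0.1422, 0.2712]
ee_rot: [0.761, 1.395, 0.448]
force: [-0.2, 0.1, -0.4]
width: 0.167
```

Request:
arm_command:
  motion:
    - [0,0,-1,0,0,0,0]
    - [0,0,0,0,0,0,0]

```text
clock: 9.8
position: [0.5436, -0.1425, 0.2707]
ee_rot: [0.761, 1.395, 0.449]
force: [-0.9, 1.5, 2.5]
width: 0.169
```

Request:
arm_command:
  motion:
    - [0,0,-0.5,0,0,0,0]
    - [30,0,0,0,0,0,0]
    - [45,0,0,0,0,0,0]
    - [45,0,0,0,0,0,0]
    - [45,0,0,0,0,0,0]

```text
clock: 10.42
position: [0.5436, -0.1437, 0.2701]
ee_rot: [0.761, 1.394, 0.447]
force: [0.9, -0.5, 0.3]
width: 0.486
```

Request:
arm_command:
  motion:
    - [45,-20,0,0,0,0,0]
    - [45,-30,0,0,0,0,0]
    - [45,-40,0,0,0,0,0]
    - [45,-40,0,0,0,0,0]
    - [45,-20,0,0,0,0,0]

```text
clock: 11.05
position: [0.521, -0.2489, 0.3776]
ee_rot: [0.761, 1.392, 0.445]
force: [-0.4, 0.3, 0.2]
width: 0.489
```

Run:
```python
from h import *
pz=(-a+k)*.7071; n=(a+k)*.7071;B=np.stack([pz,J,n],1)
print(arm.observe()["joints"])
M=plan(REST+.15*n,-n,J)
for cam in("top","scene"):
    im=get_image(cam);P=cloud(im);Q=(P-REST)@B*1000
    w=(abs(Q[...,1])<14)&(Q[...,2]>-3)&(Q[...,2]<20)&(Q[...,0]<110)
    for s in(-35,0,20,70):
        q=Q[w&(Q[...,0]>=s)&(Q[...,0]<s+8)]
        if len(q)<6:continue
        v=(np.array(im["origin"])-REST)@B*1000-q.mean(0);v[0]=0;v/=np.linalg.norm(v)
        print(cam,s,len(q),"axis lat,n",(q.mean(0)-6.3*v)[1:])
    hsv=cv2.cvtColor(im["frame"],cv2.COLOR_RGB2HSV);H,S,V=[hsv[...,i] for i in range(3)]
    m=((H<6)|(H>174))&(S>170)&(V>70)&w;q=Q[m];print("red along",np.percentile(q[:,0],[1,50,99]))
    for t in("punch","punch_head"):print(cam,t,[(np.round(d["point"],4),round(d["p"],2)) for d in pinpoint(cam,t)[:1]])
    if cam=="scene":save("s2",im)
```

```text
[ 1.1085  0.6541 -0.8387  1.628  -0.3305  1.1837  0.2877]
clock 11.05 gp now [ 0.5452 -0.1393  0.265 ] shift [386.2 308.5  -1. ] turn [ -0.05   0.1  -89.93] norm 494.0 89.9
top -35 19 axis lat,n [-0.4337 -0.5521]
top 0 20 axis lat,n [-0.0039  0.2457]
top 20 23 axis lat,n [ 0.5398 -0.2758]
top 70 25 axis lat,n [-0.2932  0.0962]
red along [46.5268 72.8262 92.3391]
top punch [(array([0.5755, 0.0207, 0.1066]), 0.57)]
top punch_head [(array([ 0.5643, -0.0429,  0.168 ]), 0.75)]
scene -35 30 axis lat,n [0.1836 2.1025]
scene 0 27 axis lat,n [-0.6194  0.4624]
scene 20 30 axis lat,n [-0.1704  0.9347]
scene 70 29 axis lat,n [-0.2764  0.8394]
red along [46.1502 66.9207 89.083 ]
scene punch [(array([0.5773, 0.0198, 0.1085]), 0.79)]
scene punch_head [(array([ 0.5636, -0.0456,  0.163 ]), 0.91)]
```

View pics/s2.png

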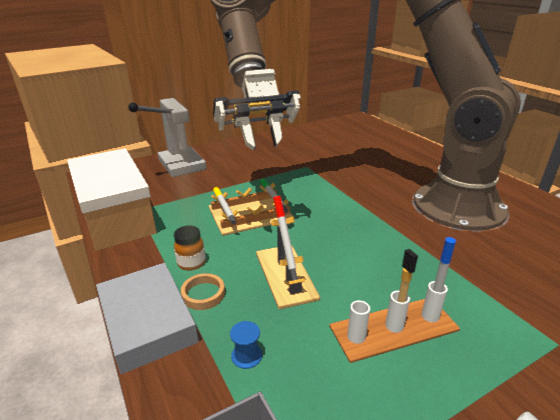

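Request:
arm_command:
  motion:
    - [45,-14,14,0,0,0,-9]
    - [45,-16,12,0,0,0,-9]
    - [45,-18,9,0,0,0,-9]
    - [45,-19,6,0,0,0,-9]
    - [45,-20,3,0,0,0,-9]

```text
clock: 11.98
position: [0.5211, -0.2462, 0.4764]
ee_rot: [0.163, 1.565, -0.17]
force: [0.5, -0.6, -1.1]
width: 0.491
```

Run:
```python
from h import *
n=(a+k)*.7071
plan(REST+.15*n,-n,J)
plan(REST+.309*n+[0,0,-.05],-k,J,off=0)
```

```text
clock 11.975 gp now [ 0.5209 -0.2469  0.3174] shift [152.2 489.2   1.5] turn [  0.17   0.05 -44.74] norm 512.0 44.7
clock 11.975 gp now [ 0.5209 -0.2469  0.3174] shift [202.2 489.4   1.5] turn [ 0.18 -0.02  0.26] norm 530.0 0.3
```

Request:
arm_command:
  motion:
    - [45,0,54,0,0,0,0]
    - [45,0,54,0,0,0,0]
    - [45,0,54,0,0,0,0]
    - [45,0,54,0,0,0,0]
    - [45,0,54,0,0,0,0]

```text
clock: 12.6
position: [0.5781, 0.0193, 0.4754]
ee_rot: [0.166, 1.566, -0.166]
force: [2.0, -0.1, -0.9]
width: 0.493
```

Request:
arm_command:
  motion:
    - [45,0,54,0,0,0,0]
    - [45,0,54,0,0,0,0]
    - [45,0,54,0,0,0,0]
    - [45,0,54,0,0,0,0]

```text
clock: 13.1
position: [0.6238, 0.2303, 0.4752]
ee_rot: [0.166, 1.566, -0.167]
force: [0.2, 0.1, 0.3]
width: 0.488
```

Request:
arm_command:
  motion:
    - [45,0,0,0,0,0,-9]
    - [45,0,0,0,0,0,-9]
    - [45,0,0,0,0,0,-9]
    - [45,0,0,0,0,0,-9]
    - [45,0,0,0,0,0,-9]

```text
clock: 13.72
position: [0.6239, 0.2291, 0.475]
ee_rot: [-0.464, 1.559, -0.779]
force: [-43.5, -22.3, 31.7]
width: 0.488
```

Run:
```python
from h import *
n=(a+k)*.7071
plan(REST+.1*n,-n,J);print(arm.observe()["joints"])
```

```text
clock 13.725 gp now [0.6002 0.1187 0.363 ] shift [156.2 110.4   1. ] turn [0.22 0.16 0.22] norm 191.0 0.3
[-0.357   0.675  -0.4285  1.1681  0.7266  2.0032 -0.9172]
```

Request:
arm_command:
  motion:
    - [45,0,0,0,0,0,8]
    - [45,0,0,0,0,0,0]

```text
clock: 13.98
position: [0.6238, 0.2282, 0.4761]
ee_rot: [-0.346, 1.574, -0.67]
force: [0.1, -0.7, 0.6]
width: 0.494
```

Run:
```python
from h import *
n=(a+k)*.7071
plan(REST+.1*n,-n,J);s=arm.observe();print(s["joints"],s["force"])
im=get_image("scene");save("s3",im)
```

```text
clock 13.975 gp now [0.6036 0.1347 0.3491] shift [170.7  88.3   0.9] turn [ 0.13  0.09 -8.01] norm 192.0 8.0
[-0.3102  0.6463 -0.4684  1.1816  0.6533  1.9065 -0.9351] [ 0.1174 -0.6864  0.6345]
```

View pics/s3.png

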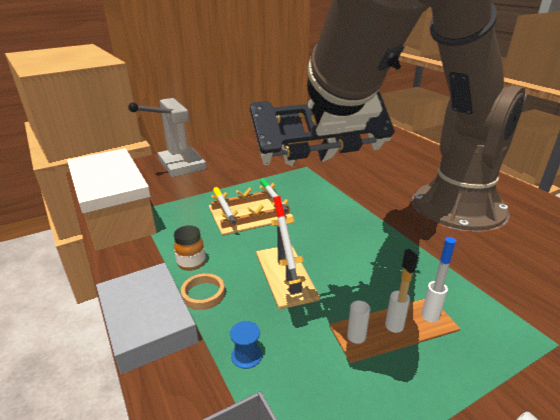

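```bash
cat >> h.py <<'E'
def keep(gp):
    s=arm.observe();M=R.from_rotvec(s["ee_rot"]).as_matrix();g=np.array(s["position"])+.159*M[:,0]
    print("clock",s["clock"],"gp",g,"shift",(M.T@(np.array(gp)-g)*1000).round(1),"j",s["joints"],"F",np.array(s["force"]).round(1))
    return M
E
python3 - <<'E'
from h import *
n=(a+k)*.7071
M=keep(REST+.07*n);keep(REST)
E
```

```text
clock 14.025 gp [0.6035 0.134  0.3494] shift [198.5  63.1   0.6] j [-0.3102  0.6465 -0.468   1.1816  0.6544  1.9082 -0.9348] F [ 0.5 -0.8  0.2]
clock 14.025 gp [0.6035 0.134  0.3494] shift [267.9  53.5   0.5] j [-0.3102  0.6465 -0.468   1.1816  0.6544  1.9082 -0.9348] F [ 0.5 -0.8  0.2]
```

Request:
arm_command:
  motion:
    - [45,30,10,0,0,0,0]
    - [45,30,10,0,0,0,0]
    - [45,30,10,0,0,0,0]

```text
clock: 14.4
position: [0.6173, 0.1977, 0.3851]
ee_rot: [-0.349, 1.574, -0.673]
force: [0.5, 0.5, -0.4]
width: 0.488
```

Run:
```python
from h import *
n=(a+k)*.7071
M=keep(REST+.07*n);keep(REST)
```

```text
clock 14.4 gp [0.597  0.1039 0.2584] shift [107.4  32.9   0.6] j [-0.2562  0.6738 -0.4709  1.3657  0.6636  1.7249 -1.0153] F [ 0.5  0.5 -0.4]
clock 14.4 gp [0.597  0.1039 0.2584] shift [176.7  23.3   0.5] j [-0.2562  0.6738 -0.4709  1.3657  0.6636  1.7249 -1.0153] F [ 0.5  0.5 -0.4]
```

Request:
arm_command:
  motion:
    - [45,35,12,0,0,0,0]
    - [45,35,12,0,0,0,0]
    - [45,25,20,0.5,0,0,-7.5]
    - [45,0,0,0,0,0,0]

```text
clock: 14.9
position: [0.6125, 0.1769, 0.2808]
ee_rot: [-0.459, 1.565, -0.773]
force: [-0.1, 0.4, 1.0]
width: 0.49
```

Run:
```python
from h import *
n=(a+k)*.7071
M=keep(REST);plan(REST,-n,J)
```

```text
clock 14.9 gp [0.5884 0.0675 0.168 ] shift [81.6  9.4  1.4] j [-0.2778  0.7818 -0.4192  1.4777  0.7417  1.6522 -1.1131] F [-0.1  0.4  1. ]
clock 14.9 gp now [0.5884 0.0675 0.168 ] shift [81.6  9.9  1.2] turn [ 0.38 -0.07 -0.2 ] norm 82.0 0.4
```

Request:
arm_command:
  motion:
    - [45,0,9.7,1.3,0.4,0,-0.2]
    - [45,25,0,0,0,0,0]
    - [45,30,0,0,0,0,0]
    - [45,20,0,0,0,0,0]
    - [45,6.5,0,0,0,0,0]

```text
clock: 15.52
position: [0.6043, 0.1262, 0.2194]
ee_rot: [-0.448, 1.557, -0.781]
force: [-0.3, 1.3, -0.5]
width: 0.494
```

Run:
```python
from h import *
n=(a+k)*.7071
plan(REST,-n,J);print(arm.observe()["force"],arm.observe()["joints"])
```

```text
clock 15.525 gp now [0.5805 0.017  0.1064] shift [ 1.9  3.  -1.8] turn [-0.41  0.03 -0.32] norm 4.0 0.5
[-0.2854  1.3064 -0.5168] [-0.219   0.8164 -0.4002  1.5919  0.7923  1.5137 -1.1719]
```

Request:
arm_command:
  motion:
    - [45,1.5,2,-1.2,0,0,0]
    - [45,0,0,0,0,0,0]

```text
clock: 15.78
position: [0.6031, 0.1287, 0.2172]
ee_rot: [-0.449, 1.556, -0.778]
force: [0.8, 1.0, 1.1]
width: 0.489
```

Run:
```python
from h import *
n=(a+k)*.7071
plan(REST,-n,J)
```

```text
clock 15.775 gp now [0.5796 0.0195 0.1041] shift [ 1.8 -0.  -0.2] turn [-0.32  0.11 -0.37] norm 2.0 0.5
```

Request:
arm_command:
  motion:
    - [0,1.5,0,-0.2,-0.3,0,0]
    - [0,0,0,0,0,0,0]
    - [0,0,0,0,0,0,0]
    - [0,0,0,0,0,0,0]
    - [0,0,0,0,0,0,0]
  newtons: 30

```text
clock: 16.4
position: [0.6019, 0.127, 0.2157]
ee_rot: [-0.453, 1.561, -0.776]
force: [-5.1, 2.2, 2.6]
width: 0.166
```

Request:
arm_command:
  motion:
    - [0,-6,0,0,0,0,0]
    - [0,-15,0,0,0,0,0]
    - [0,-20,0,0,0,0,0]
    - [0,-20,0,0,0,0,0]
    - [0,-10,0,0,0,0,0]

```text
clock: 17.02
position: [0.6135, 0.1773, 0.2677]
ee_rot: [-0.452, 1.558, -0.774]
force: [0.1, 0.0, -1.5]
width: 0.167
```

Run:
```python
from h import *
n=(a+k)*.7071
plan(REST+.07*n,-k,J);s=arm.observe();print(s["joints"],s["width"],s["force"])
for cam in("top","scene"):
    get_image(cam)
    for t in("punch","punch_head"):print(cam,t,[(np.round(d["point"],4),round(d["p"],2)) for d in pinpoint(cam,t)[:1]])
```

```text
clock 17.025 gp now [0.5901 0.0682 0.1544] shift [  48.4 -112.3    0.1] turn [ 0.03  0.17 44.59] norm 122.0 44.6
[-0.2792  0.796  -0.4164  1.4849  0.7477  1.6305 -1.1327] 0.16716369758455357 [ 0.1041  0.0203 -1.4869]
top punch [(array([0.5874, 0.0709, 0.1561]), 0.56)]
top punch_head [(array([0.5737, 0.0056, 0.224 ]), 0.68)]
scene punch []
scene punch_head [(array([ 0.5757,  0.0174, -0.0021]), 0.54)]
```

Request:
arm_command:
  motion:
    - [0,-20,-20,0,0,0,0]
    - [0,-20,-20,0,0,0,9]
    - [0,-23,-16,0,0,0,9]
    - [0,-25,-12,0,0,0,9]
    - [0,-27,-8,0,0,0,9]

```text
clock: 17.95
position: [0.613, 0.1763, 0.4097]
ee_rot: [0.053, 1.573, -0.284]
force: [-0.3, -0.3, -1.9]
width: 0.162
```

```bash
cat >> h.py <<'E'
RACK=np.array([.535,-.2555,.045]);th=np.radians(83.3)
ra=np.array([np.cos(th),np.sin(th),0]);rj=np.array([np.sin(th),-np.cos(th),0])
E
python3 - <<'E'
from h import *
plan(RACK+[0,0,.15],-k,rj);print(arm.observe()["joints"])
E
```

```text
clock 17.95 gp now [0.6086 0.1534 0.2525] shift [ 119.6 -425.6   15.5] turn [-5.6  -0.21  8.45] norm 442.0 10.1
[-0.004   0.5566 -0.6337  1.4587  0.435   1.3503 -0.918 ]
```

Request:
arm_command:
  motion:
    - [0,0,0,0,-5.6,0,8.4]
    - [0,0,-54,-3.4,0,0,0]
    - [0,0,-54,-3.4,0,0,0]
    - [0,0,-54,-3.4,0,0,0]
    - [0,0,-54,-3.4,0,0,0]

```text
clock: 18.58
position: [0.5736, -0.0383, 0.4095]
ee_rot: [0.087, 1.574, -0.097]
force: [0.6, -0.5, -2.0]
width: 0.168
```

Request:
arm_command:
  motion:
    - [0,0,-54,-3.4,0,0,0]
    - [0,0,-54,-3.4,0,0,0]
    - [0,10,-54,-3.4,0,0,0]
    - [0,20,-54,-3.4,0,0,0]
    - [0,10,0,0,0,0,0]

```text
clock: 19.2
position: [0.533, -0.2554, 0.3689]
ee_rot: [0.092, 1.577, -0.106]
force: [-0.5, 0.9, -1.0]
width: 0.164
```

Run:
```python
from h import *
s=arm.observe();print(s["joints"],s["width"])
plan(RACK+[0,0,.1],-k,rj)
B=np.stack([ra,-rj,k],1)
for cam in("top","scene"):
    im=get_image(cam);P=cloud(im);np.savez("/tmp/"+cam+"2",P=P,f=im["frame"],o=im["origin"])
    for t in("punch","punch_head","rack","rack_place","rack_punch_a"):print(cam,t,[(np.round((d["point"]-RACK)@B*1000,1),round(d["p"],2)) for d in pinpoint(cam,t)[:2]])
s=arm.observe();im=get_image("wrist");save("w2",im);np.savez("/tmp/w2",P=wcloud(s,im),f=im["frame"])
```

```text
[ 0.8048  0.4983 -0.6546  1.6622  0.3428  1.1043 -0.0757] 0.16394158310774107
clock 19.2 gp now [ 0.5315 -0.2566  0.2099] shift [64.9  0.7  2.5] turn [-0.51 -0.48  0.51] norm 65.0 0.9
top punch []
top punch_head []
top rack [(array([  1.,   3., -47.]), 0.91)]
top rack_place [(array([-0.7,  4.2, -0.7]), 0.75)]
top rack_punch_a [(array([ -2.7, -72.3,  -0.8]), 0.83), (array([ 1.9, 67.5,  2.7]), 0.76)]
scene punch [(array([276.8, -12.3, -43.9]), 0.6), (array([  4.1,   2.9, 167.9]), 0.46)]
scene punch_head [(array([-86.8,   5.3, 165.1]), 0.65)]
scene rack [(array([ 261.1, -191.4,  -46.2]), 0.71), (array([ -1.9,  -0.6, -44.7]), 0.56)]
scene rack_place [(array([-1. ,  1.8,  3.6]), 0.93)]
scene rack_punch_a [(array([-1.1, 68.6, -3.2]), 0.73), (array([276.1,  -9.4,  56.5]), 0.61)]
```

View pics/w2.png

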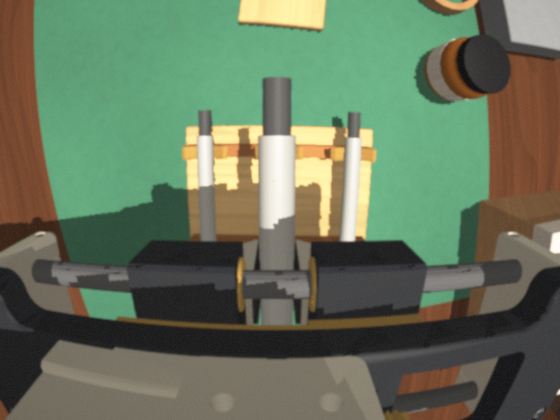

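Run:
```python
from h import *
B=np.stack([ra,-rj,k],1)
orig={"top":[.3559,-.0249,1.1834],"scene":[.9244,.6231,.6047]}
for nm in("top","scene","w2"):
    P=np.load(f"/tmp/{nm}.npz")["P"];f=np.load(f"/tmp/{nm}.npz")["f"];Q=(P-RACK)@B*1000
    if nm=="w2": s=arm.observe();o=np.array(s["position"]);T=np.array(get_image("wrist")["tool_from_camera"]);o=o+R.from_rotvec(s["ee_rot"]).as_matrix()@T[:3,3]
    else:o=np.array(orig[nm])
    o=(o-RACK)@B*1000
    for lab,y0,z0,z1 in(("-70",-70,-3,15),("+70",70,-3,15),("held",0,100,185)):
        if lab=="held" and nm!="w2":continue
        w=(abs(Q[...,1]-y0)<15)&(Q[...,2]>z0)&(Q[...,2]<z1)&(abs(Q[...,0])<110)&((abs(Q[...,0])<42)|(abs(Q[...,0])>58))
        if lab=="held": w&=Q[...,0]>25
        q=Q[w]
        if len(q)<20:continue
        out=[]
        for c0,c1 in((-85,-58),(-42,-10),(10,42),(58,66),(68,86)):
            g=q[(q[:,0]>c0)&(q[:,0]<c1)]
            if len(g)<6:continue
            v=o-g.mean(0);v[0]=0;v/=np.linalg.norm(v);r=4.7 if c0==68 else 6.3
            out.append((c0,len(g),(g.mean(0)-r*v)[1:].round(1)))
        print(nm,lab,"along",np.percentile(q[:,0],[0.5,99.5]).round(1),out)
    # empty notch brass
    for c in(-50,50):
        w=(abs(Q[...,0]-c)<6)&(abs(Q[...,1])<22)&(Q[...,2]>-8)&(Q[...,2]<12);g=Q[w]
        for sg in(-1,1):
            h=g[(g[:,1]*sg>2)&(abs(g[:,2])<7)]
            if len(h)>6:print("  ",nm,"notch",c,sg,len(h),"mean y,z",h[:,1:].mean(0).round(1),"centre est",(h[:,1]-sg*(h[:,2]+11.3)).mean().round(1))
```

```text
top -70 along [-91.2  87.1] [(-85, 98, array([-69.3,  -1. ])), (-42, 116, array([-69.9,  -1.4])), (10, 113, array([-70.7,  -1.3])), (58, 29, array([-71.6,  -1.7])), (68, 51, array([-71.1,  -1. ]))]
top +70 along [-89.9  88.9] [(-85, 105, array([70.6, -1.1])), (-42, 117, array([70.2, -1.5])), (10, 119, array([69.4, -1.7])), (58, 30, array([68.7, -1.8])), (68, 49, array([69. , -0.9]))]
   top notch -50 -1 41 mean y,z [-12.5  -0.3] centre est -1.5
   top notch -50 1 34 mean y,z [15.2  0.7] centre est 3.2
   top notch 50 -1 42 mean y,z [-13.5   0.4] centre est -1.8
   top notch 50 1 37 mean y,z [13.2  0.3] centre est 1.6
scene -70 along [-89.6  92.1] [(-85, 29, array([-68.3,  -0.6])), (-42, 38, array([-70.,  -1.])), (10, 42, array([-70.3,  -1.2])), (58, 18, array([-70.1,  -2. ])), (68, 18, array([-70.5,  -0.9]))]
scene +70 along [-89.9  91.5] [(-85, 27, array([70.6, -0.4])), (-42, 36, array([70.7, -1.1])), (10, 38, array([69.8, -0.7])), (58, 14, array([71.6, -1.1])), (68, 19, array([68.9, -0.3]))]
   scene notch -50 -1 15 mean y,z [-13.3  -0.4] centre est -2.5
   scene notch -50 1 19 mean y,z [14.2 -0.4] centre est 3.4
   scene notch 50 -1 13 mean y,z [-14.9   0.3] centre est -3.3
   scene notch 50 1 24 mean y,z [12.3 -0.6] centre est 1.6
w2 -70 along [-36.4  86.9] [(-42, 411, array([-67.5,  -0.4])), (10, 546, array([-68.3,  -0.3])), (58, 134, array([-68.8,  -0.7])), (68, 246, array([-69. ,  -0.4]))]
w2 +70 along [-36.6  89.2] [(-42, 430, array([72.2, -0.3])), (10, 553, array([71.6, -0.2])), (58, 147, array([70.9, -0.5])), (68, 240, array([71.1, -0.2]))]
w2 held along [25.2 94. ] [(10, 1387, array([  2.2, 166.7])), (58, 747, array([  2.2, 166.5])), (68, 1356, array([  2.3, 166.5]))]
   w2 notch 50 -1 80 mean y,z [-17.3   5.1] centre est -0.9
   w2 notch 50 1 13 mean y,z [21.2  5.5] centre est 4.4
```

```bash
sed -i 's/radians(83.3)/radians(82.6)/' h.py
python3 - <<'E'
from h import *
B=np.stack([ra,-rj,k],1)
for nm in("top","scene"):
    D=np.load(f"/tmp/{nm}2.npz");Q=(D["P"]-RACK)@B*1000;o=(D["o"]-RACK)@B*1000
    w=(abs(Q[...,1])<13)&(Q[...,2]>145)&(Q[...,2]<190)&(abs(Q[...,0])<110)
    for c0 in range(-100,100,10):
        g=Q[w&(Q[...,0]>=c0)&(Q[...,0]<c0+10)]
        if len(g)<4:continue
        v=o-g.mean(0);v[0]=0;v/=np.linalg.norm(v);r=4.7 if c0>=66 else 6.3
        print(nm,c0,len(g),(g.mean(0)-r*v)[1:].round(1),g[:,0].min().round(1),g[:,0].max().round(1))
plan(RACK+[0,0,.06],-k,rj)
E
```

```text
top 20 22 [  0.4 164.6] 20.2 29.7
top 30 50 [  2.1 164.4] 30.2 39.9
top 40 47 [  2.5 164.9] 40.1 49.1
top 50 51 [  2.2 164.7] 50.0 59.7
top 60 44 [  2.2 163.2] 60.0 70.0
top 70 37 [  2.5 164.2] 70.6 79.6
top 80 30 [  2.3 163.4] 80.4 87.1
scene -10 7 [  8.2 173.8] -5.2 -0.0
scene 0 12 [  8.4 173.1] 0.6 8.5
scene 10 67 [  1.5 167.1] 10.1 19.4
scene 20 17 [  1.2 165.9] 20.3 29.0
scene 30 12 [  0.2 166.3] 31.6 38.8
scene 40 16 [  1. 167.] 40.3 50.0
scene 50 14 [  0.6 166.2] 50.0 58.8
scene 60 15 [  0.9 165.9] 60.7 70.0
scene 70 20 [  0.7 166.3] 70.1 79.6
scene 80 10 [  1.3 166.9] 82.8 89.6
scene 90 25 [  3.7 163.7] 90.2 98.0
clock 19.9 gp now [ 0.5343 -0.2498  0.21  ] shift [105.   -5.8   1. ] turn [ 0.68 -0.36  0.29] norm 105.0 0.8
```

Run:
```python
from h import *
for i in range(3):
    s=arm.observe();print(s["clock"],s["position"],np.degrees(s["ee_rot"]),s["joints"]);get_image("top")
plan(RACK+[0,0,.06],-k,rj)
```

```text
19.9 [ 0.5354 -0.2492  0.369 ] [ 5.0748 90.2697 -5.4913] [ 0.7989  0.4986 -0.6602  1.6633  0.3411  1.1027 -0.0775]
19.95 [ 0.5353 -0.2492  0.3689] [ 5.0866 90.2793 -5.4955] [ 0.799   0.4987 -0.6601  1.6634  0.3411  1.1027 -0.0776]
20.0 [ 0.5353 -0.2493  0.3689] [ 5.0903 90.2772 -5.4965] [ 0.7991  0.4987 -0.6601  1.6633  0.3411  1.1027 -0.0775]
clock 20.05 gp now [ 0.5342 -0.25    0.2099] shift [104.9  -5.7   1.1] turn [ 0.66 -0.37  0.28] norm 105.0 0.8
```

Request:
arm_command:
  motion:
    - [0,10,-5.7,0.7,0.7,0,0.2]
    - [0,30,0,0,0,0,0]
    - [0,35,0,0,0,0,0]
    - [0,30,0,0,0,0,0]
    - [0,10,0,0,0,0,0]

```text
clock: 20.68
position: [0.5337, -0.2555, 0.2516]
ee_rot: [0.103, 1.578, -0.103]
force: [-0.3, 0.4, -1.4]
width: 0.162
```

Request:
arm_command:
  motion:
    - [0,10,0,0,0,0,0]
    - [0,5,0,0,0,0,0]
    - [0,0,0,0,0,0,0]
    - [0,0,0,0,0,0,0]

```text
clock: 21.18
position: [0.5348, -0.2552, 0.2396]
ee_rot: [0.101, 1.574, -0.103]
force: [-0.2, 0.1, -1.5]
width: 0.166
```

Run:
```python
from h import *
B=np.stack([ra,-rj,k],1)
plan(RACK,-k,rj)
s=arm.observe();im=get_image("wrist");P=wcloud(s,im);o=np.array(s["position"])+R.from_rotvec(s["ee_rot"]).as_matrix()@np.array(im["tool_from_camera"])[:3,3]
save("w3",im);t=get_image("top");so=get_image("scene")
for nm,P,o in(("w",P,o),("top",cloud(t),np.array(t["origin"])),("scene",cloud(so),np.array(so["origin"]))):
    Q=(P-RACK)@B*1000;o=(o-RACK)@B*1000
    for lab,y0,z0,z1 in(("-70",-70,-3,15),("+70",70,-3,15),("held",0,12,60)):
        w=(abs(Q[...,1]-y0)<13)&(Q[...,2]>z0)&(Q[...,2]<z1)&(Q[...,0]<105)
        out=[]
        for c0,c1 in((-88,-60),(20,42),(58,66),(68,84)):
            g=Q[w&(Q[...,0]>c0)&(Q[...,0]<c1)]
            if len(g)<6:continue
            v=o-g.mean(0);v[0]=0;v/=np.linalg.norm(v);r=4.7 if c0==68 else 6.3
            out.append((c0,(g.mean(0)-r*v)[1:].round(1)))
        print(nm,lab,"tip",np.percentile(Q[w][:,0],[.5,99.5]).round(1) if w.sum() else "",out)
```

```text
clock 21.175 gp now [ 0.5339 -0.2554  0.0806] shift [35.6 -0.2  0.4] turn [-0.04 -0.3   0.1 ] norm 36.0 0.3
w -70 tip [ 5.7 88.3] [(20, array([-68.1,  -0.2])), (58, array([-68.2,  -0.4])), (68, array([-68.1,  -0.2]))]
w +70 tip [ 5.8 88.3] [(20, array([71.9, -0.1])), (58, array([71.9, -0.4])), (68, array([71.9, -0.1]))]
w held tip [-22.5  87.8] [(20, array([ 2.1, 37.2])), (58, array([ 2.1, 36.8])), (68, array([ 2.1, 37. ]))]
top -70 tip [ 7.1 88.9] [(20, array([-70.3,  -1.2])), (58, array([-70.1,  -2.1])), (68, array([-70.2,  -1.4]))]
top +70 tip [-91.1  88.5] [(-88, array([69.7, -1.4])), (20, array([69.4, -1.5])), (58, array([69.7, -1.7])), (68, array([69.5, -1.1]))]
top held tip [23.1 88.3] [(20, array([-0.8, 35.4])), (58, array([ 0.3, 35.8])), (68, array([ 0. , 36.1]))]
scene -70 tip [-1025.8    91.4] [(-88, array([-70.5,  -1.2])), (20, array([-70.1,  -1.1])), (58, array([-68.7,  -2.2])), (68, array([-70. ,  -0.9]))]
scene +70 tip [-1044.2    92.2] [(-88, array([70.3, -0.8])), (20, array([70.5, -1. ])), (58, array([71. , -1.3])), (68, array([69.8, -0.6]))]
scene held tip [-1036.5    90.7] [(20, array([ 0.3, 35.8])), (58, array([ 1.7, 34.9])), (68, array([ 0.5, 35.7]))]
```

View pics/w3.png

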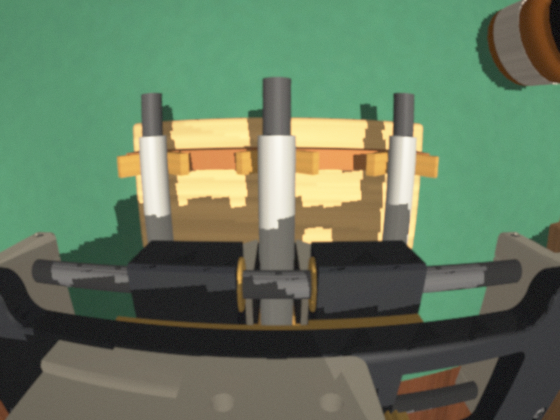

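Request:
arm_command:
  motion:
    - [0,12,0,0.2,0,0,0]
    - [0,12,0,0,0,0,0]
    - [0,7,0,0,0,0,0]
    - [0,2,0,0,0,0,0]
    - [0,0,0,0,0,0,0]

```text
clock: 21.95
position: [0.5346, -0.2552, 0.2058]
ee_rot: [0.101, 1.575, -0.103]
force: [0.1, 0.3, 0.0]
width: 0.166
```

Request:
arm_command:
  motion:
    - [0,1.5,0,0,0,0,0]
    - [0,0,0,0,0,0,0]
    - [0,0,0,0,0,0,0]

```text
clock: 22.32
position: [0.5345, -0.2553, 0.2046]
ee_rot: [0.101, 1.575, -0.103]
force: [0.2, 0.4, -1.2]
width: 0.162
```

Request:
arm_command:
  motion:
    - [0,1,0,0,0,0,0]
    - [0,0,0,0,0,0,0]

```text
clock: 22.58
position: [0.5344, -0.2552, 0.2034]
ee_rot: [0.101, 1.575, -0.103]
force: [-0.2, 0.4, -1.6]
width: 0.162
```

Request:
arm_command:
  motion:
    - [0,0.7,0,0,0,0,0]
    - [0,0,0,0,0,0,0]

```text
clock: 22.82
position: [0.5346, -0.2552, 0.2028]
ee_rot: [0.101, 1.575, -0.103]
force: [0.6, -0.1, -1.3]
width: 0.165
```

Request:
arm_command:
  motion:
    - [0,0.7,0,0,0,0,0]
    - [0,0,0,0,0,0,0]

```text
clock: 23.08
position: [0.5348, -0.2553, 0.2023]
ee_rot: [0.101, 1.574, -0.103]
force: [1.7, 0.4, 0.7]
width: 0.165
```

Contact starts (z force rising about 2 N). Half a millimetre more, then open to 40 mm.

Request:
arm_command:
  motion:
    - [0,0.5,0,0,0,0,0]
    - [0,0,0,0,0,0,0]

```text
clock: 23.32
position: [0.535, -0.2553, 0.202]
ee_rot: [0.101, 1.573, -0.103]
force: [2.2, 0.3, 4.1]
width: 0.167
```

Request:
arm_command:
  motion:
    - [22,0,0,0,0,0,0]
    - [30,0,0,0,0,0,0]
    - [40,0,0,0,0,0,0]
    - [40,0,0,0,0,0,0]

```text
clock: 23.82
position: [0.5343, -0.2552, 0.2014]
ee_rot: [0.101, 1.575, -0.103]
force: [-0.2, 0.5, 0.4]
width: 0.433
```

Request:
arm_command:
  motion:
    - [40,-8,0,0,0,0,0]
    - [40,-20,0,0,0,0,0]
    - [40,-35,0,0,0,0,0]
    - [40,-45,0,0,0,0,0]
    - [40,-45,0,0,0,0,0]

```text
clock: 24.45
position: [0.5354, -0.2548, 0.3576]
ee_rot: [0.101, 1.574, -0.103]
force: [0.2, -1.7, 0.5]
width: 0.439
```

Request:
arm_command:
  motion:
    - [40,-40,-40,0,0,0,0]
    - [40,0,-50,0,0,0,0]
    - [40,0,-50,0,0,0,0]
    - [40,0,-40,0,0,0,0]
    - [40,0,0,0,0,0,0]

```text
clock: 25.08
position: [0.5106, -0.4374, 0.3957]
ee_rot: [0.104, 1.575, -0.109]
force: [0.3, 0.8, -0.6]
width: 0.436
```

Run:
```python
from h import *
B=np.stack([ra,-rj,k],1)
t=get_image("top");so=get_image("scene")
cv2.imwrite("pics/end.png",cv2.resize(so["frame"][140:380,130:480],None,fx=2.2,fy=2.2)[...,::-1])
for nm,P,o in(("top",cloud(t),np.array(t["origin"])),("scene",cloud(so),np.array(so["origin"]))):
    Q=(P-RACK)@B*1000;o=(o-RACK)@B*1000
    for lab,y0 in(("-70",-70),("+70",70),("red",0)):
        w=(abs(Q[...,1]-y0)<13)&(Q[...,2]>-3)&(Q[...,2]<15)&(abs(Q[...,0])<105);out=[]
        for c0,c1 in((-86,-60),(-42,-20),(20,42),(58,66),(68,84)):
            g=Q[w&(Q[...,0]>c0)&(Q[...,0]<c1)]
            if len(g)<6:continue
            v=o-g.mean(0);v[0]=0;v/=np.linalg.norm(v);r=4.7 if c0==68 else 6.3
            out.append((c0,(g.mean(0)-r*v)[1:].round(1)))
        print(nm,lab,"ends",np.percentile(Q[w][:,0],[.5,99.5]).round(1),out)
print(arm.observe()["clock"],arm.observe()["position"])
```

```text
top -70 ends [-90.7  88. ] [(-86, array([-70.2,  -0.6])), (-42, array([-70.3,  -1. ])), (20, array([-70.4,  -1.6])), (58, array([-70.7,  -1.7])), (68, array([-70.4,  -1. ]))]
top +70 ends [-90.4  88.3] [(-86, array([69.7, -1.7])), (-42, array([69.7, -1.5])), (20, array([69.8, -1.7])), (58, array([69.6, -0.8])), (68, array([69.6, -1.1]))]
top red ends [-91.   87.8] [(-86, array([-0.6, -1.3])), (-42, array([-0.3, -1.5])), (20, array([-0.4, -1.1])), (58, array([-0.4, -1.7])), (68, array([-0.2, -1.3]))]
scene -70 ends [-88.9  91.9] [(-86, array([-70.1,  -0.9])), (-42, array([-69.3,  -1. ])), (20, array([-70.4,  -1. ])), (58, array([-68.2,  -1.2])), (68, array([-70.3,  -1.2]))]
scene +70 ends [-88.9  90.1] [(-86, array([70.2, -0.8])), (-42, array([70.6, -0.7])), (20, array([70. , -0.5])), (58, array([72.2, -1.5])), (68, array([69.8, -0.9]))]
scene red ends [-89.5  90.5] [(-86, array([ 0.4, -1.4])), (-42, array([-0.2, -1. ])), (20, array([ 0.4, -0.9])), (58, array([-0.5, -2.3])), (68, array([ 0. , -0.7]))]
25.175 [ 0.5124 -0.4332  0.3959]
```

View pics/end.png

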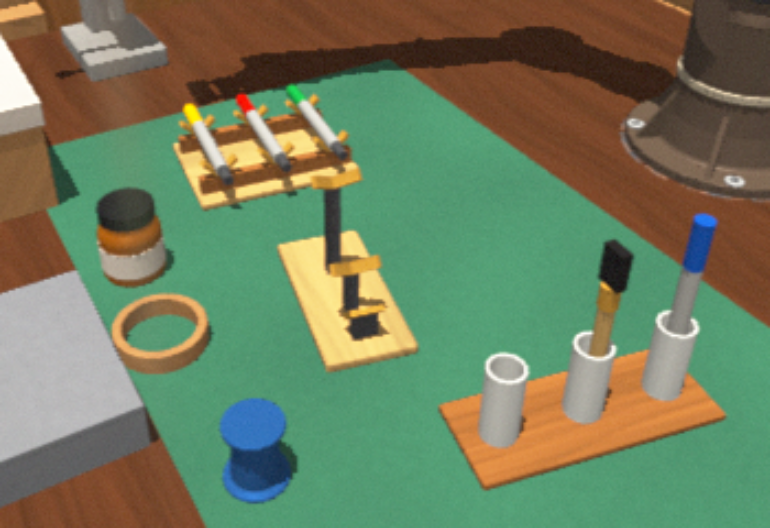

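The red punch lies in the middle notch, head on the same side as the other two and ends in line. Nothing else appears to have moved, so I'm handing in.

```bash
python3 -c "
from h import *
print(arm.sign_off())"
```

```text
the job is handed in; nothing more can be done
None
```

The red punch is in the rack's middle notch, and I handed the job in at about 25 s of the 72 s allowed. I pulled it straight up out of its tube and laid it head up in the sloping rest. After letting go and backing off, I took it again across the middle, levelled it and lowered it in until a light touch of about 5 N.

**Final checks (top and scene cameras):**
- **Position:** the punch is level, within about 0.5 mm of the notch centre, at the same height as the yellow and green punches.
- **Ends:** they are in line with the neighbours' ends to within about 1 mm, with the red head on the same side as theirs.
- **Other things:** in the last picture nothing else had visibly moved, and the gripper was clear. I measured only the two rack punches again; the stand tools, jar, spool and tape I checked by eye.

**One event that could count against the result:** while I tilted the tool for the second grasp, joint 6 read 2.003 rad against its stated limit of 2. The wrist force rose to about 58 N, well under 120 N. I backed off at once, the force went to zero, and I tilted fully only lower down, where the joint had room. I took this to be the joint's end stop. A picture taken after backing off showed nothing touching, but I could not rule out contact within the arm.

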